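# Square a dry-bath block into the deck corner by its lifting handle

### The arm

A 6-joint arm with a two-finger parallel gripper is mounted at the origin on a cart in front of the work surface, level with it; the furniture and walls round the work are solid. World frame = base frame: x ahead of the robot, y to its left, z up, the work surface at z = 0. Lengths are in mm, angles in rad, forces in N, time in s.
With the tool pointing down it reaches from about 400 to 825 mm from the base axis. Payload 7 kg.
Tool frame: the origin (TCP) lies between the finger pads; the fingertips stand 11 mm ahead of it and the grasp point (between the pads) lies 8 mm behind it; z points along the fingers, y is the direction in which the jaws open and shut (so a half turn about z gives the same grasp; the last joint's range is limited). The gripper opens to 85 mm and grips with 20 to 120 N. Pads are 22 mm wide; open, the fingers measure 114 mm over their backs; the gripper's body (76 mm by 85 mm) begins 54 mm behind the grasp point. The pads swing forward as they close: fully open they stand 13 mm farther back than shut.
Start: joints at [-1.034, 0.359, 0.012, 0, -1.224, -0.288], TCP at [166.187, -654.2, 242.302] pointing down, gripper open.
Joint ranges: [-3.07, 3.07], [-1.43, 2.12], [-1.02, 1.25], [-3.03, 1.67], [-3.05, -0], [-3.03, 3.03]. Speed limits (rad/s): [2.39, 2.39, 3.01, 3.14, 3.14, 3.14].

### API

Orientations are given as a rotation vector (axis times angle).
In Python, from cell import bot gives the robot as it stands. The module is installed in compiled form; this text tells all that it offers. Calls block until the motion is done:
- bot.movep(position, orientation): joint-space move of the TCP to a pose.
- bot.line_to(position, rot=None, rate=150): straight line of the TCP; rot=None keeps the orientation; rate is the mean speed in mm/s.
- bot.set_joints(angles): joint-space move.
- bot.grip(opening): finger opening in mm; the grip force is fixed at half the most; returns when the fingers have stopped.
- bot.pause(seconds).
- bot.ik(position, orientation): joint angles nearest the present ones, or None.
- bot.get_obs(): the state.
- bot.capture(name): name is "scene" or "side" or "wrist"; returns a dict with "color" (400x640x3 uint8, red, green, blue), "z_map" (400x640 float32, mm along the optical axis (not along the pixel's ray), 0 where there is no reading), "fx", "fy", "cx", "cy" (pixels), "rvec" (rotation vector, rad) and "tvec" (3), from world to camera coordinates, as OpenCV has them; the wrist camera has in their place "tool_from_camera" (4x4, takes a point from camera to tool coordinates, whose origin is the TCP and whose axes are the flange's). Camera axes: x right, y down, z forward; pixel columns grow to the right and rows downward; lengths in mm; the calibration is good to about 2 mm. The wrist camera is an equidistant fisheye: a pixel r from the principal point sees the ray r / f radians off the axis. A picture is of the moment at which its call begins: read the wrist's pose just before it.
A pose or a line that the arm cannot do raises bot.PlanningError and nothing moves.
- bot.sign_off(): hands the job in, once; it reports no verdict.
Trained networks look in the newest picture that a camera, given by its name, has taken for a name from the list of things; names that differ only in an ending like _2 or _b are one class to them, and where a whole thing is asked for, a point or a joint stands for the part that bears it (a point fixed in the world has none). Each returns a list of dicts, best first, with "p" (0 to 1); they miss things now and then, are a little off and sometimes report something else, mostly with a low value. They report only what shows in the picture. A call takes as long as a camera call. They do not tell look-alikes from the thing itself.
- bot.spot_in(label, camera): "position" ([column, row] in pixels, amid what is visible of it).
- bot.outline_of(label, camera): "mask" (400x640 bool, what is visible of it) and "position" ([column, row] in pixels, amid what is visible of it).
The state is a dict: "t": time; "joint_positions": joint angles; "joint_velocities": joint speeds; "joint_torque": joint torques, N m; "ee_pos": TCP position; "orientation": TCP orientation; "ft_force": force on the tool from outside, world axes, zero at the start; "moment": the same for the moment, N m; "grip_width": finger opening in mm.
Only numpy, scipy, OpenCV 4.12 (cv2) and the standard library are available. Lean on these libraries where they do the work, as an engineer would, in place of code of your own. Each camera call takes 0.05 s, during which the arm holds its last target. There are 200 camera calls.

### The job

Push the lifting handle all the way down onto the post of the metal tube block, then, using the handle alone and never touching the block itself with the gripper, slide the block along the deck into the corner until it sits flat against both fences. Finish while holding: keep the handle in the gripper and keep the block pressed against both fences at once, so that it can be clamped. Leave the brown bottle and the specimen jar where they stand.

Things in the scene. Friction and masses are not known exactly. Their poses are not given: they have to be found in the camera images.
- deck: Fixed locating deck on the worktop: a flat grey plate 240 (its x) by 260 (its y) mm, 8 mm thick, with two metal fences along its +x and +y edges, which meet in a corner, all smooth. Origin: centre of its underside. Its x points away from the robot to the far fence, its y to the left to the side fence; it may stand turned by up to 0.35 rad.
- far_fence: Straight aluminium fence, fixed, 12 mm thick, 34 mm high above the plate (top 42 mm above the worktop), along the +x edge of the deck. Origin: centre of its underside, at x = +114 mm in the deck's frame; the face that stops the block is at deck x = +108 mm. Axes as the deck's.
- side_fence: Straight aluminium fence, fixed, 12 mm thick, 34 mm high above the plate, along the +y edge of the deck. Origin: centre of its underside, on the plate's top; the face that stops the block is at deck y = +118 mm. Axes as the deck's.
- home (a point): The point where the centre of the block's underside is when the block touches both fences squarely: deck x = +63, y = +68 mm, on the plate's top (8 mm above the worktop). Axes as the deck's.
- block: Loose aluminium dry-bath block, 90 (its x) by 100 (its y) by 34 mm, 0.4 to 0.85 kg, eight 16 mm wells in its top. It lies on the deck's plate, up to 0.3 rad out of square, 60 mm or more from its place in the corner. Origin: centre of its underside. Pushed by its post it slides easily (friction about 0.15), and it can turn about the handle, so it squares itself against a fence it is pushed to.
- post_foot (a point): Foot of the block's steel post: centre of the block's top face, 34 mm above its underside (42 mm above the worktop). The post is 17.5 mm in diameter and stands 29 mm above this point; its last 7 mm taper to 9 mm. The rim of the handle rests here when it is fully down.
- handle_center (a point): Middle of the lifting handle, 35 mm above its lower rim: a loose black round sleeve, 32 mm in outer diameter, 70 mm long, 80 g, with grey grip rings round its middle. It stands upright on the worktop to the right of the deck. z points to its closed top.
- handle_foot (a point): Centre of the open lower rim of the handle, on its axis, 35 mm below its middle.
- handle: The same handle; origin: centre of its open lower rim, z to the closed top. Bore from below 20 mm in diameter, 36 mm deep (1.25 mm clearance all round on the post). Gripped at the middle or higher, the fingers stay above the block and the fences once it is on the post.
- oil_bottle_center (a point): Bystander: small brown dropper bottle with a black cap, loose, 34 mm in diameter, 70 mm high; point half-way up on its axis.
- specimen_jar_center (a point): Bystander: small clear lidded specimen jar, loose, 43 mm in diameter, 48 mm high; point half-way up on its axis.
Things that resemble listed ones, but are neither listed nor needed, are in the scene too. What is shaped like the handle but purple is not meant. What is shaped like the block but turquoise is not meant.

How it is judged:
By the outcome, as a careful person would: the job done as asked, in the order asked, and still so for the second after the job is handed in, while the arm keeps its last pose, push and grip.
It also fails if it takes over 51 s, if anything falls off the work surface, if the arm or the gripper's body presses on something with over 40 N, if the wrist force passes 120 N, or if a joint passes its speed limit or range.

## Working session

There is one attempt and no reset: what is moved stays moved. The work goes in short steps, each a Python script; the robot and the scene stay as the last script left them, time stands still between calls to the robot, and variables do not carry over. Pictures are saved under pics/ and viewed, about 8 in all and at most 12, crops included, and the job is handed in when it is done.

```bash
mkdir -p pics
cat > h.py <<'E'
import numpy as np, cv2
from cell import bot
from scipy.spatial.transform import Rotation as R
def save(c,n): cv2.imwrite('pics/'+n,cv2.cvtColor(c,cv2.COLOR_RGB2BGR))
def unproj(im,uv):
    """pixels Nx2 -> world points by depth"""
    uv=np.atleast_2d(uv).astype(int); z=im['z_map'][uv[:,1],uv[:,0]]
    c=np.c_[(uv[:,0]-im['cx'])/im['fx']*z,(uv[:,1]-im['cy'])/im['fy']*z,z]
    Rm=cv2.Rodrigues(np.array(im['rvec'],float))[0]
    return (c-np.array(im['tvec']).ravel())@Rm, z>0
def proj(im,P):
    return cv2.projectPoints(np.atleast_2d(P).astype(float),np.array(im['rvec'],float),np.array(im['tvec'],float),np.array([[im['fx'],0,im['cx']],[0,im['fy'],im['cy']],[0,0,1]],float),None)[0][:,0]
E
python3 - <<'E'
from h import *
o=bot.get_obs();print(o['t'],o['ee_pos'],o['orientation'],o['grip_width'])
for cam in ('scene','side'):
    im=bot.capture(cam);save(im['color'],cam+'0.png');np.savez(cam+'0.npz',**im)
    for l in ('handle','block','deck','oil_bottle_center','specimen_jar_center','post_foot','handle_center'):
        for d in bot.outline_of(l,cam)[:3]:
            v,u=np.nonzero(d['mask']);P,ok=unproj(im,np.c_[u,v]);P=P[ok]
            print(cam,l,round(d['p'],2),np.round(d['position']),len(P),np.round(np.median(P,0)) if len(P) else '',np.round(np.percentile(P,[2,98],axis=0)).tolist() if len(P) else '',im['color'][v,u].mean(0).round())
    for l in ('post_foot','home','handle_center'):
        for d in bot.spot_in(l,cam)[:3]: print(l,d)
print(bot.get_obs()['t'])
E
```

```text
0.0 [ 166.04921609 -653.77442598  241.33881985] [ 3.89597046e-01 -3.11695510e+00 -2.59685798e-03] 85.09173259810773
scene handle 0.81 [401. 196.] 381 [ 432. -203.   40.] [[419.0, -223.0, 1.0], [449.0, -198.0, 70.0]] [102.  48. 124.]
scene handle 0.67 [376. 188.] 309 [ 504. -247.   40.] [[492.0, -262.0, 5.0], [520.0, -241.0, 70.0]] [39. 38. 38.]
scene block 0.93 [330. 211.] 1255 [567. -66.  32.] [[515.0, -145.0, 0.0], [627.0, -28.0, 55.0]] [ 43. 171. 163.]
scene block 0.73 [339. 266.] 2586 [452. 134.  40.] [[402.0, 68.0, 10.0], [517.0, 178.0, 63.0]] [208. 205. 199.]
scene block 0.54 [376. 189.] 299 [ 504. -247.   40.] [[492.0, -264.0, 5.0], [520.0, -241.0, 70.0]] [39. 38. 39.]
scene deck 0.85 [290. 288.] 11587 [533. 211.   8.] [[392.0, 37.0, 3.0], [639.0, 307.0, 42.0]] [189. 186. 179.]
scene oil_bottle_center 0.68 [297. 187.] 279 [ 702. -173.   28.] [[691.0, -298.0, -1.0], [779.0, -165.0, 61.0]] [117.  93.  75.]
scene specimen_jar_center 0.67 [336. 175.] 278 [ 633. -286.   30.] [[617.0, -446.0, -1.0], [690.0, -279.0, 48.0]] [209. 202. 194.]
scene post_foot 0.76 [341. 264.] 2627 [452. 
[... 1901 characters left out ...]
077 [458.  88.  37.] [[403.0, 52.0, 7.0], [517.0, 178.0, 62.0]] [166. 169. 163.]
side post_foot 0.73 [329. 245.] 1590 [ 572. -112.   30.] [[517.0, -155.0, 0.0], [638.0, -41.0, 55.0]] [ 61. 135. 131.]
side handle_center 0.98 [312. 280.] 628 [ 507. -272.   43.] [[494.0, -277.0, 1.0], [524.0, -250.0, 70.0]] [59. 61. 62.]
side handle_center 0.74 [275. 271.] 633 [ 435. -228.   39.] [[421.0, -233.0, -1.0], [460.0, -107.0, 70.0]] [ 94.  65. 112.]
post_foot {'position': [332.5, 244.6], 'p': 0.92}
post_foot {'position': [269.3, 213.6], 'p': 0.69}
home {'position': [297.5, 202.7], 'p': 0.78}
handle_center {'position': [273.7, 270.7], 'p': 0.67}
handle_center {'position': [311.8, 279.8], 'p': 0.58}
1.1
```

View pics/scene0.png

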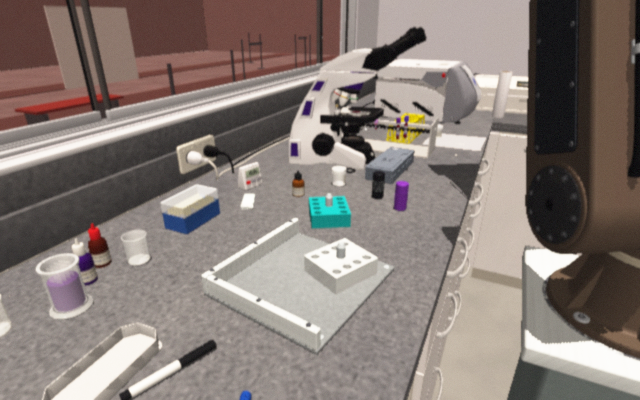

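Run:
```python
import cv2,numpy as np
a=cv2.imread('pics/scene0.png')[150:220,280:430];b=cv2.imread('pics/side0.png')[170:320,240:440]
a=cv2.resize(a,(600,280),interpolation=2);b=cv2.resize(b,(400,300),interpolation=2)
o=np.zeros((580,600,3),np.uint8);o[:280]=a;o[280:,:400]=b;cv2.imwrite('pics/crop0.png',o)
```

```text
(no output)
```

View pics/crop0.png

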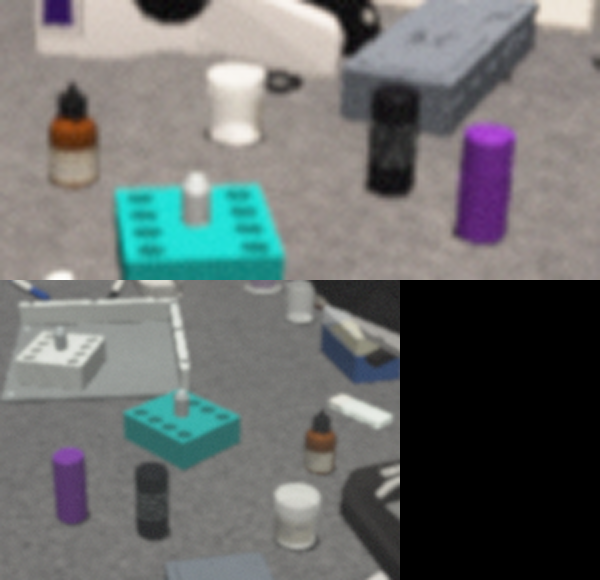

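```bash
cat > m.py <<'E'
from h import *
from scipy.optimize import least_squares
ims={c:dict(np.load(c+'0.npz')) for c in ('scene','side')}
v,u=np.mgrid[0:400,0:640];uv=np.c_[u.ravel(),v.ravel()]
def circ(P,r):
    f=lambda q:np.hypot(P[:,0]-q[0],P[:,1]-q[1])-r
    s=least_squares(f,P[:,:2].mean(0),loss='soft_l1',f_scale=1);return s.x,np.sqrt(np.median(s.fun**2))
def near(P,c,r,z0,z1): return P[(np.hypot(P[:,0]-c[0],P[:,1]-c[1])<r)&(P[:,2]>z0)&(P[:,2]<z1)]
D={}
for c,im in ims.items():
    P,ok=unproj(im,uv);P=P[ok];D[c]=P
    cam=-cv2.Rodrigues(im['rvec'].astype(float))[0].T@im['tvec'].ravel()
    print(c,'cam',cam.round())
    for n,ctr,r,z0,z1 in (('handle',(507,-257),16,15,60),('purple',(435,-215),16,15,60),('bottle',(706,-182),17,8,35),('jar',(637,-300),21.5,8,40)):
        Q=near(P,ctr,32,z0,z1)
        d=cam[:2]-np.array(ctr);s=(np.array(ctr)+d/np.linalg.norm(d)*r/2)
        g=lambda q:np.hypot(Q[:,0]-q[0],Q[:,1]-q[1])-r
        # start behind surface
        s0=Q[:,:2].mean(0)-d/np.linalg.norm(d)*r*.7
        s=least_squares(g,s0,loss='soft_l1',f_scale=1)
        T=near(P,s.x,r+4,0,90)
        print(n,len(Q),s.x.round(1),'res',np.median(abs(s.fun)).round(2),'ztop',np.percentile(T[:,2],98).round(1))
    T=near(P,(460,115),95,38,46); T=T[T[:,1]<185]
    rc=cv2.minAreaRect(T[:,:2].astype(np.float32));print('blocktop',len(T),rc,'z',np.median(T[:,2]))
    Q=near(P,(460,115),60,47,64);Q2=near(P,(460,115),60,64,80)
    print('post',len(Q),Q.mean(0),len(Q2),Q2.mean(0) if len(Q2) else '', Q2[:,2].max() if len(Q2) else '')
    Pl=P[(P[:,2]>6)&(P[:,2]<10.5)&(abs(P[:,0]-515)<170)&(abs(P[:,1]-170)<190)]
    F=P[(P[:,2]>39)&(P[:,2]<45)&(abs(P[:,0]-515)<200)&(abs(P[:,1]-170)<220)]
    def edges(q,A):
        a=q[2];B=(A-q[:2])@np.array([[np.cos(a),-np.sin(a)],[np.sin(a),np.cos(a)]]);return B
    def f(q):
        B=edges(q,F[:,:2]);d1=np.maximum(abs(B[:,0]-114)-6,0)+np.maximum(abs(B[:,1])-130,0)
        d2=np.maximum(abs(B[:,1]-124)-6,0)+np.maximum(abs(B[:,0])-120,0)
        # block top points excluded by truncation
        return np.minimum(np.minimum(d1,d2),12)
    from scipy.optimize import minimize
    best=min((minimize(lambda q:np.mean(f(q)**2),[x,y,a],method='Nelder-Mead') for x in (500,530) for y in (155,185) for a in (-.2,0,.2)),key=lambda r:r.fun)
    q=best.x;B=edges(q,F[:,:2]);fr=B[abs(B[:,0]-114)<12];sd=B[abs(B[:,1]-124)<12]
    print('deck',q,best.fun,len(fr),len(sd),'far x pct',np.percentile(fr[:,0],[5,50,95]).round(1),'side y pct',np.percentile(sd[:,1],[5,50,95]).round(1))
    # tall stuff near handle
    N=P[(abs(P[:,0]-507)<130)&(abs(P[:,1]+257)<130)&(P[:,2]>20)]
    N=N[(np.hypot(N[:,0]-507,N[:,1]+257)>25)]
    H,xe,ye=np.histogram2d(N[:,0],N[:,1],bins=[np.arange(377,640,26),np.arange(-387,-120,26)])
    print(xe.round(),ye.round());print(H.astype(int))
E
python3 m.py
```

```text
scene cam [237. 684. 433.]
handle 195 [ 508.2 -259.7] res 0.86 ztop 70.2
purple 223 [ 434.9 -215.3] res 0.86 ztop 70.4
bottle 117 [ 707.8 -183.2] res 0.75 ztop 62.1
jar 142 [ 638.8 -303.1] res 1.12 ztop 47.9
blocktop 1325 ((460.5502624511719, 116.36324310302734), (102.184326171875, 92.60971069335938), 63.635189056396484) z 41.4376755928978
post 82 [458.38647592 122.04100455  55.74396902] 45 [459.48760947 119.45749247  67.8739436 ] 71.30393595118828
deck [ 5.13200259e+02  1.62707218e+02 -1.59803803e-01] 70.18781585252765 520 866 far x pct [108.  112.5 119.2] side y pct [118.6 124.9 129.5]
[377 403 429 455 481 507 533 559 585 611 637] [-387 -361 -335 -309 -283 -257 -231 -205 -179 -153 -127]
[[  0   0   0   0   0   0   0   0   0   0]
 [  0   0   0   0   0   0  59  53   0   0]
 [  0   0   0   0   0   0  43 132   0   0]
 [  0   0   0   0   0   0   0   0   0   0]
 [ 45   2   0   0   0   0   0   0   0   0]
 [ 70   0   0   0   0   0   0   0   0   0]
 [ 51   0   0   0   0   0   0   0   0  11]
 [ 70   0   0   0   0   0   0   0   0  39]
 [  0   0   0   0   0   0   0   0   0   4]
 [  0   0   7  
[... 461 characters left out ...]
65281] 70.99457646189387
deck [ 5.14839661e+02  1.58934894e+02 -1.57918429e-01] 85.82688716132878 155 147 far x pct [108.3 113.6 119. ] side y pct [117.6 122.5 130.2]
[377 403 429 455 481 507 533 559 585 611 637] [-387 -361 -335 -309 -283 -257 -231 -205 -179 -153 -127]
[[  0   0   0   0   0   0   0   0   0   0]
 [  0   0   0   0   0   1 124   0   0   0]
 [  0   0   0   0   0  66 254   8   0   0]
 [  0   0   0   0   0   0   0   0   0   0]
 [ 63   0   0   0   0   0   0   0   0   0]
 [115   0   0   0   0   0   0   0   0   0]
 [106   0   0   0   0   0   0   0   0  59]
 [ 91   0   0   0   0   0   0   0  25  97]
 [  0   0   0   0   0   0   0   0   0  79]
 [  0   0 164  99   1   0   0   0   0   8]]
```

```bash
cat >> h.py <<'E'
def orient(jaw_deg):
    a=np.radians(jaw_deg);y=np.array([np.cos(a),np.sin(a),0]);z=np.array([0,0,-1.])
    return R.from_matrix(np.c_[np.cross(y,z),y,z]).as_rotvec()
def F(): o=bot.get_obs(); return o['t'],np.round(o['ee_pos'],1),np.round(o['ft_force'],1),round(o['grip_width'],1)
E
python3 - <<'E'
from h import *
print(bot.get_obs()['joint_positions'])
for j in (36,216,45,225,60,240):
    for p in ((509,-260,150),(509,-260,32),(461,115.5,140),(461,115.5,74),(587,218,74)):
        q=bot.ik(p,orient(j));print(j,p,None if q is None else np.round(q,2))
v,u=np.mgrid[0:400:2,0:640:2];uv=np.c_[u.ravel(),v.ravel()]
for c in ('scene','side'):
    P,ok=unproj(dict(np.load(c+'0.npz')),uv);P=P[ok]
    P=P[(P[:,2]>80)&(P[:,0]>100)&(P[:,0]<900)&(P[:,1]<350)&(P[:,1]>-800)]
    H,xe,ye=np.histogram2d(P[:,0],P[:,1],bins=[np.arange(100,901,80),np.arange(-800,351,80)])
    print(c,xe,ye);print(H.astype(int))
E
```

```text
[-1.03387764e+00  3.58555310e-01  1.18975926e-02  2.82263337e-06
 -1.22408342e+00 -2.88068109e-01]
36 (509, -260, 150) [-0.13  0.27 -0.35  0.   -0.96 -2.38]
36 (509, -260, 32) [-0.13  0.41 -0.46  0.   -0.7  -2.38]
36 (461, 115.5, 140) None
36 (461, 115.5, 74) None
36 (587, 218, 74) None
216 (509, -260, 150) [-0.13  0.27 -0.35  0.   -0.96  0.76]
216 (509, -260, 32) [-0.13  0.41 -0.46  0.   -0.7   0.76]
216 (461, 115.5, 140) [ 0.66  0.13 -0.56  0.   -0.89 -0.03]
216 (461, 115.5, 74) [ 0.66  0.22 -0.64  0.   -0.72 -0.03]
216 (587, 218, 74) [ 0.67  0.43 -0.3   0.   -0.84 -0.04]
45 (509, -260, 150) [-0.13  0.27 -0.35  0.   -0.96 -2.23]
45 (509, -260, 32) [-0.13  0.41 -0.46  0.   -0.7  -2.23]
45 (461, 115.5, 140) [ 0.66  0.13 -0.56  0.   -0.89 -3.02]
45 (461, 115.5, 74) [ 0.66  0.22 -0.64  0.   -0.72 -3.02]
45 (587, 218, 74) [ 0.67  0.43 -0.3   0.   -0.84 -3.02]
225 (509, -260, 150) [-0.13  0.27 -0.35  0.   -0.96  0.92]
225 (509, -260, 32) [-0.13  0.41 -0.46  0.   -0.7   0.92]
225 (461, 115.5, 140) [ 0.66  0.13 -0.56  0.   -0.89  0.12]
225 (461, 115.5, 74) [ 0.66  0.22 -0.64  0.   -0.72  0
[... 1663 characters left out ...]
0    0    0  415 1289  199    0    0    0]
 [   0    0    0    0    0    0    0    0  294  812   83    0    0    0]
 [   0    0    0    0    0    0    0    0    0    0    0    0    0    0]
 [   0    0    0    0    0    0    0    0    0    0    0    0    0    0]
 [   0    0   82   86    0    0    0    0    0    0    0    0    0    0]
 [   0    0 1006  209    0    0    0    0    0    0    0    0    0    0]
 [   0    0 1140 1070  135    0    0    0    0    0    0    0    0    0]
 [   0    0  506 1969  154    0    0    0    0    0    0    0    0    0]
 [   0  113  485 1530    1    0    0    0    0    0    0    0    0    0]
 [   0    0    0  391    0    0    0    0    0    0    0    0    0    0]]
```

Run:
```python
from h import *
o=orient(216)
bot.line_to((350,-330,220),rot=o,rate=200);print(F())
bot.line_to((509,-260,150),rate=150);print(F())
o=bot.get_obs()
im=bot.capture('wrist');save(im['color'],'w1.png')
T=np.array(im['tool_from_camera']);RT=R.from_rotvec(o['orientation']).as_matrix()
for l in ('handle','handle_center'):
  for d in bot.outline_of(l,'wrist')[:3]:
    v,u=np.nonzero(d['mask']);z=im['z_map'][v,u]
    du,dv=(u-im['cx'])/im['fx'],(v-im['cy'])/im['fy'];th=np.hypot(du,dv);k=np.tan(th)/np.maximum(th,1e-9)
    C=np.c_[du*k*z,dv*k*z,z][z>0]
    W=(C@T[:3,:3].T+T[:3,3])@RT.T+o['ee_pos']
    top=W[(W[:,2]>64)&(W[:,2]<76)]
    print(l,round(d['p'],2),d['position'],im['color'][v,u].mean(0).round(),len(top),cv2.minEnclosingCircle(top[:,:2].astype(np.float32)) if len(top) else '',np.median(top,0))
```

```text
(3.2, array([ 349.8, -330.4,  220. ]), array([ 0.7, -0.2, -0.7]), 85.5)
(4.6, array([ 508.6, -260.3,  150.5]), array([-0.3, -0.7,  1.3]), 85.2)
handle 0.67 [358.1, 284.9] [ 95.  45. 117.] 1006 ((435.8807067871094, -217.00173950195312), 16.146541595458984) [ 437.68600765 -218.8593785    70.50987567]
handle 0.6 [320.1, 199.1] [32. 31. 30.] 1417 ((508.6160888671875, -261.3532409667969), 16.009441375732422) [ 509.17622557 -262.23214954   70.59515356]
handle_center 0.93 [354.4, 283.2] [ 95.  46. 117.] 1006 ((435.8807067871094, -217.00173950195312), 16.146541595458984) [ 437.68600765 -218.8593785    70.50987567]
handle_center 0.66 [319.6, 200.5] [32. 32. 31.] 1429 ((508.6160888671875, -261.3532409667969), 16.009441375732422) [ 509.23979477 -262.08284606   70.58575641]
```

View pics/w1.png

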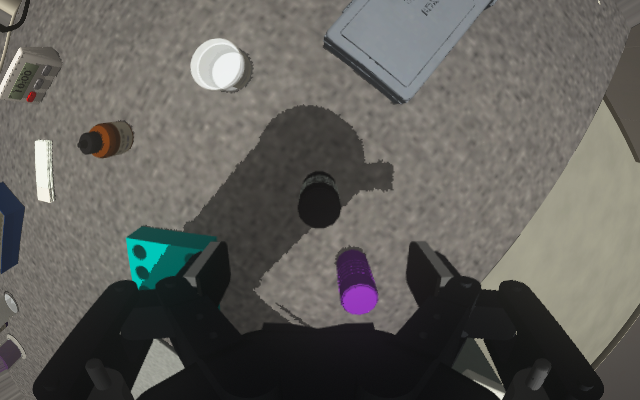

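Run:
```python
from h import *
bot.line_to((508.8,-260.7,32),rate=100);print(F())
bot.grip(25);print(F())
bot.line_to((508.8,-260.7,150),rate=150);print(F())
bot.line_to((461,20,150),rate=170);print(F())
o=bot.get_obs()
v,u=np.mgrid[0:400,0:640];uv=np.c_[u.ravel(),v.ravel()]
for cam in ('scene','side'):
    im=bot.capture(cam);save(im['color'],cam+'2.png');np.savez(cam+'2.npz',**im)
    P,ok=unproj(im,uv);P=P[ok]
    e=o['ee_pos'];Q=P[(np.hypot(P[:,0]-e[0],P[:,1]-e[1])<22)&(P[:,2]>e[2]-32)&(P[:,2]<e[2]-13)]
    print(cam,len(Q),np.round(Q.mean(0),1),'zmin',np.percentile(P[(np.hypot(P[:,0]-e[0],P[:,1]-e[1])<20)&(P[:,2]>60)][:,2],1))
    d=-cv2.Rodrigues(np.array(im['rvec'],float))[0].T@np.array(im['tvec']).ravel()-e;d=d[:2]/np.linalg.norm(d[:2])
    from scipy.optimize import least_squares
    s=least_squares(lambda q:np.hypot(Q[:,0]-q[0],Q[:,1]-q[1])-16,Q[:,:2].mean(0)-d*11,loss='soft_l1')
    print('axis',s.x.round(1),np.median(abs(s.fun)).round(2),'rel tcp',(s.x-e[:2]).round(1))
# side crop
a=cv2.imread('pics/scene2.png')[120:300,240:480];b=cv2.imread('pics/side2.png')[100:280,200:440]
cv2.imwrite('pics/crop2.png',cv2.resize(np.vstack([a,b]),None,fx=1.6,fy=1.6))
print(F())
```

```text
(6.0833, array([ 509.3, -260.8,   32.6]), array([-0.4,  0. , -0.2]), 85.2)
(6.625, array([ 508.9, -260.8,   32.3]), array([-1.4,  0.9,  3.4]), 31.1)
(7.5583, array([ 508.1, -260.4,  149. ]), array([-0.1, -0.3, -0.7]), 31.1)
(9.3833, array([461. ,  19.6, 149.9]), array([-0.3,  0.4, -1.1]), 30.9)
scene 140 [456.5  32.8 127.6] zmin 119.5240744331346
axis [461.1  20.5] 0.56 rel tcp [0.1 1. ]
side 99 [461.7   8.1 127.6] zmin 119.11824560953244
axis [462.   20.5] 0.71 rel tcp [1.  0.9]
(9.4833, array([461. ,  19.5, 149.9]), array([-0.4,  0.8, -1.4]), 31.3)
```

View pics/crop2.png

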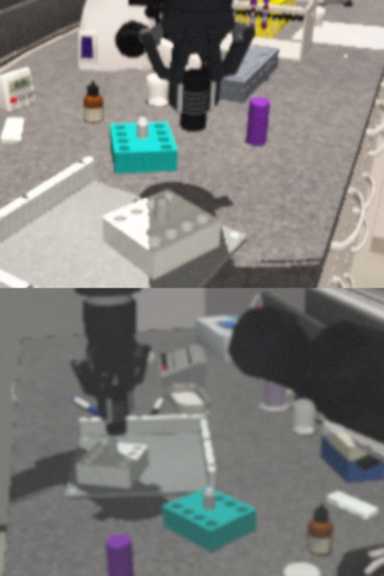

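```bash
cat >> h.py <<'E'
def wristcloud():
    o=bot.get_obs();im=bot.capture('wrist');v,u=np.mgrid[0:400,0:640];z=im['z_map']
    du,dv=(u-im['cx'])/im['fx'],(v-im['cy'])/im['fy'];th=np.hypot(du,dv);k=np.tan(th)/np.maximum(th,1e-9)
    C=np.stack([du*k*z,dv*k*z,z],-1)[(z>0)&(th<1.35)];T=np.array(im['tool_from_camera'])
    return im,(C@T[:3,:3].T+T[:3,3])@R.from_rotvec(o['orientation']).as_matrix().T+o['ee_pos']
E
python3 - <<'E'
from h import *
from scipy.optimize import least_squares
v,u=np.mgrid[0:400,0:640];uv=np.c_[u.ravel(),v.ravel()]
def post(P,cam):
    Q=P[(np.hypot(P[:,0]-461,P[:,1]-115.5)<14)&(P[:,2]>48)&(P[:,2]<63)]
    d=cam[:2]-np.array([461,115.5]);d/=np.linalg.norm(d)
    s=least_squares(lambda q:np.hypot(Q[:,0]-q[0],Q[:,1]-q[1])-8.75,Q[:,:2].mean(0)-d*6,loss='soft_l1')
    t=P[(np.hypot(P[:,0]-461,P[:,1]-115.5)<12)&(P[:,2]>69)&(P[:,2]<75)]
    print(len(Q),s.x.round(1),np.median(abs(s.fun)).round(2),'top',len(t),t.mean(0).round(1))
for c,n in (('scene','0'),('side','0'),('scene','2')):
    im=dict(np.load(c+n+'.npz'));P,ok=unproj(im,uv)
    post(P[ok],-cv2.Rodrigues(im['rvec'].astype(float))[0].T@im['tvec'].ravel())
im,W=wristcloud();e=bot.get_obs()['ee_pos'];post(W,e)
t=W[(abs(W[:,2]-42)<3)&(np.hypot(W[:,0]-461,W[:,1]-115)<75)];print('block',len(t),cv2.minAreaRect(t[:,:2].astype(np.float32)))
save(im['color'],'w3.png')
E
```

```text
72 [460.7 115.7] 0.29 top 18 [459.7 117.5  70.2]
35 [461.9 115.1] 1.15 top 4 [462.3 110.7  70.5]
74 [460.7 115.7] 0.44 top 16 [460.  117.7  70.5]<stdin>:7: RuntimeWarning: Mean of empty slice.
  ret = um.true_divide(
Traceback (most recent call last):
ValueError: Initial guess is outside of provided bounds
```

Run:
```python
from h import *
x,y=460.5,114.6
bot.line_to((x,y,120),rate=120);print(F())
for z in (106,100,95,90,85,80,77,75,74,73):
    bot.line_to((x,y,z),rate=40);f=F();print(f)
    if f[2][2]>25 : break
im=bot.capture('scene');save(im['color'][180:320,240:440],'s4a.png')
im2=bot.capture('side');save(im2['color'][100:260,180:380],'s4b.png')
a=cv2.resize(cv2.imread('pics/s4a.png'),None,fx=2,fy=2,interpolation=2);b=cv2.resize(cv2.imread('pics/s4b.png'),None,fx=2,fy=2,interpolation=2)
cv2.imwrite('pics/c4.png',np.hstack([a,b[:280]]))
```

```text
(10.5083, array([460.4, 114.3, 120.1]), array([-0.1,  0.3, -1.1]), 31.3)
(11.0083, array([460.4, 114.4, 105.8]), array([0.8, 0.6, 0.1]), 31.1)
(11.3083, array([460.3, 114.5,  99.7]), array([-0.3,  0.1,  0.1]), 31.2)
(11.5833, array([460.4, 114.6,  94.8]), array([ 0.7,  0.4, -0.7]), 30.7)
(11.8583, array([460.4, 114.5,  89.7]), array([ 0.1, -0.1, -0.9]), 31.1)
(12.1333, array([460.3, 114.5,  84.7]), array([-0.2, -0.1, -1.2]), 30.8)
(12.4083, array([460.3, 114.4,  79.7]), array([ 0.8, -0.1, -1.6]), 30.7)
(12.6583, array([460.4, 114.5,  76.8]), array([-0.7, -0.2, -1.1]), 31.3)
(12.9083, array([460.5, 114.6,  74.9]), array([ 0.7, -0.4, -0.3]), 30.7)
(13.1583, array([460.8, 114.7,  74.3]), array([-1.6, -0.5,  2.4]), 31.2)
(13.4083, array([461.6, 115. ,  74.2]), array([-1.3, -1.3, 12.8]), 31.1)
```

View pics/c4.png

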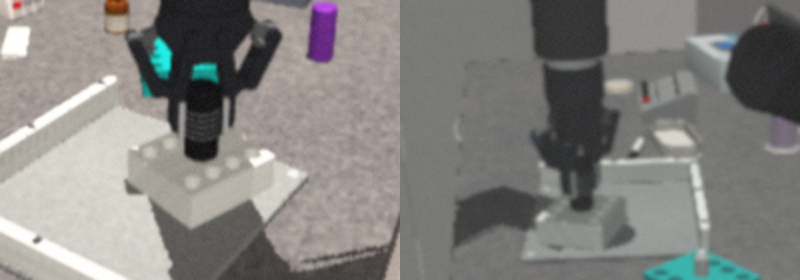

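```bash
cat >> h.py <<'E'
D0=np.array([514,160.8]);A=-0.159;RD=np.array([[np.cos(A),-np.sin(A)],[np.sin(A),np.cos(A)]])
OFF=np.array([.5,.9]);ZC=73.7
def go(dx,dy,rate=60):
    p=D0+RD@np.array([dx,dy])-OFF;bot.line_to((*p,ZC),rate=rate)
def S(msg=''):
    o=bot.get_obs();p=RD.T@(o['ee_pos'][:2]+OFF-D0);f=RD.T@o['ft_force'][:2]
    print(msg,round(o['t'],2),'deck',p.round(1),'z',round(o['ee_pos'][2],1),'Fdeck',f.round(1),'Fz',round(o['ft_force'][2],1),'w',round(o['grip_width'],1),flush=True);return p,f
E
python3 - <<'E'
from h import *
p,f=S()
x0=p[0]
go(x0,50,70);S()
for y in np.arange(53,76,2.5):
    go(x0,y,30);p,f=S(y)
    if f[1]<-10 and p[1]>63 or f[1]<-25: break
E
```

```text
13.51 deck [-44.1 -52.5] z 74.2 Fdeck [-1.  -2.2] Fz 11.8 w 31.3
 15.13 deck [-43.6  50.5] z 74.3 Fdeck [-0.2 -0.7] Fz 5.1 w 30.9
53.0 15.38 deck [-43.6  53.6] z 74.3 Fdeck [-0.1 -0.7] Fz 6.1 w 31.5
55.5 15.63 deck [-43.7  56. ] z 74.3 Fdeck [ 0.2 -0.1] Fz 5.7 w 31.3
58.0 15.88 deck [-43.7  58.5] z 74.3 Fdeck [-0.4  0. ] Fz 5.9 w 31.4
60.5 16.13 deck [-43.8  60.4] z 74.3 Fdeck [-0.6 -3.1] Fz 7.5 w 31.3
63.0 16.38 deck [-43.8  62.4] z 74.3 Fdeck [ 0.2 -3.5] Fz 7.7 w 31.3
65.5 16.63 deck [-43.8  65.1] z 74.3 Fdeck [ 0.8 -3.6] Fz 8.0 w 31.5
68.0 16.88 deck [-43.8  67.8] z 74.3 Fdeck [-0.5 -2.7] Fz 7.4 w 30.9
70.5 17.13 deck [-43.9  69.8] z 74.3 Fdeck [-0.3 -4. ] Fz 8.8 w 30.9
73.0 17.38 deck [-44.2  70.1] z 74.3 Fdeck [  2.1 -12.7] Fz 12.7 w 31.2
```

Run:
```python
from h import *
Y=72.5
go(48,Y,60);S()
for x in np.arange(51,72,2.5):
    go(x,Y,30);p,f=S(x)
    if f[0]<-11: break
bot.pause(.2);S()
for c in ('scene','side'):
    im=bot.capture(c);save(im['color'],c+'5.png');np.savez(c+'5.npz',**im)
a=cv2.imread('pics/scene5.png')[190:350,180:420];b=cv2.imread('pics/side5.png')[110:270,200:440]
cv2.imwrite('pics/c5.png',cv2.resize(np.vstack([a,b]),None,fx=1.8,fy=1.8,interpolation=2))
```

```text
19.07 deck [47.5 69.9] z 74.3 Fdeck [ -2.4 -10.3] Fz 12.3 w 31.0
51.0 19.32 deck [50.6 69.9] z 74.3 Fdeck [-2.  -9.6] Fz 11.2 w 31.3
53.5 19.57 deck [53.1 69.9] z 74.3 Fdeck [ -2.4 -10.2] Fz 11.3 w 31.0
56.0 19.82 deck [55.6 69.9] z 74.4 Fdeck [-2.7 -9.9] Fz 11.4 w 31.3
58.5 20.07 deck [58.  69.9] z 74.3 Fdeck [-2.1 -9.5] Fz 11.7 w 31.1
61.0 20.32 deck [60.6 69.9] z 74.3 Fdeck [-2.4 -9.7] Fz 12.4 w 31.2
63.5 20.57 deck [63.1 69.9] z 74.3 Fdeck [-2.8 -9.2] Fz 12.3 w 31.3
66.0 20.82 deck [64.1 69.7] z 74.3 Fdeck [-9.  -9.5] Fz 16.3 w 31.0
68.5 21.07 deck [64.7 69.4] z 74.3 Fdeck [-18.4  -8.3] Fz 22.5 w 31.0
 21.27 deck [64.6 69.4] z 74.3 Fdeck [-18.3  -8.8] Fz 22.2 w 31.2
```

View pics/c5.png

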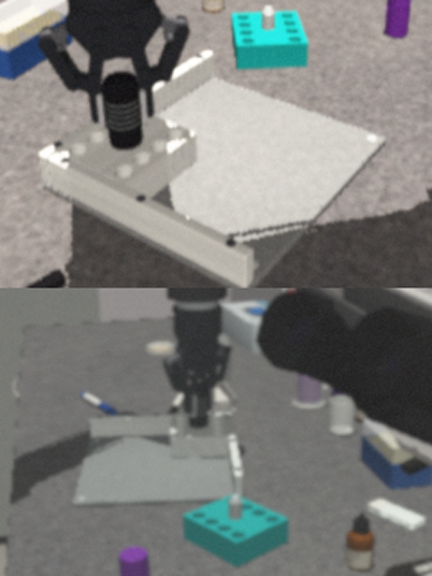

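Run:
```python
from h import *
go(66.6,73.0,20);bot.pause(.3);S()
print(bot.get_obs()['moment'].round(2))
v,u=np.mgrid[0:400,0:640];uv=np.c_[u.ravel(),v.ravel()]
def rep(im,P):
    B=np.c_[(P[:,:2]-D0)@RD,P[:,2]]
    T=B[(abs(B[:,0]-63)<42)&(abs(B[:,1]-68)<47)&(np.hypot(B[:,0]-63,B[:,1]-68)>24)&(abs(B[:,2]-42)<6)]
    A_=np.c_[T[:,0]-63,T[:,1]-68,np.ones(len(T))]
    c=np.linalg.lstsq(A_,T[:,2],rcond=None)[0];g=abs(T[:,2]-A_@c)<2
    c=np.linalg.lstsq(A_[g],T[g,2],rcond=None)[0];print('top plane slopes',c[:2].round(4),'z',c[2].round(1),g.sum())
    # lower edges: y of lower face vs x (block's -y face), x of -x face vs y
    for n,ax in (('-x face',0),('-y face',1)):
        o=1-ax;ctr=[63,68];half=[45,50]
        Fc=B[(abs(B[:,ax]-(ctr[ax]-half[ax]))<9)&(abs(B[:,o]-ctr[o])<half[o]-6)&(B[:,2]>14)&(B[:,2]<37)]
        if len(Fc)>30:
            k=np.polyfit(Fc[:,o]-ctr[o],Fc[:,ax],1);print(n,len(Fc),'slope',k[0].round(3),'at',k[1].round(1),'expected',ctr[ax]-half[ax])
    # fences, same frame
    Ft=B[(abs(B[:,2]-42)<2)&(B[:,0]>-110)&(B[:,0]<10)&(abs(B[:,1]-124)<10)]
    Fr=B[(abs(B[:,2]-42)<2)&(B[:,1]>-120)&(B[:,1]<10)&(abs(B[:,0]-114)<10)]
    for n,q,ax in (('side',Ft,1),('far',Fr,0)):
        if len(q)>20: k=np.polyfit(q[:,1-ax],q[:,ax],1);print(n,len(q),'slope',k[0].round(3),'mid',np.median(q[:,ax]).round(1))
for c in ('scene','side'):
    im=bot.capture(c);save(im['color'],c+'6.png');P,ok=unproj(im,uv);print(c);rep(im,P[ok])
im,W=wristcloud();print('wrist');rep(im,W);save(im['color'],'w6.png')
for c in ('scene','side'):
    P,ok=unproj(dict(np.load(c+'0.npz')),uv);
    print(c,'initial fences');rep(None,P[ok])
S()
```

```text
21.92 deck [64.3 69.7] z 74.3 Fdeck [-10.2 -10.2] Fz 18.2 w 30.9
[-3.03  4.36  0.01]
scene
top plane slopes [-0.0006 -0.0001] z 41.3 737
-x face 362 slope 0.002 at 18.0 expected 18
side 421 slope -0.004 mid 126.2
far 88 slope -0.038 mid 111.4
side
top plane slopes [-0.0005 -0.0088] z 40.7 170
-y face 211 slope -0.007 at 19.0 expected 18
side 61 slope -0.01 mid 121.2
far 75 slope -0.005 mid 115.1
wrist
top plane slopes [ 0.0002 -0.0017] z 42.6 8192
-x face 265 slope 0.01 at 26.1 expected 18
-y face 131 slope -0.0 at 25.7 expected 18
far 2990 slope 0.015 mid 113.7
scene initial fences
top plane slopes [0. 0.] z 0.0 0
side 430 slope 0.001 mid 126.3
far 192 slope -0.001 mid 112.0
side initial fences
top plane slopes [0.006  0.8189] z 0.0 2
side 61 slope -0.021 mid 120.8
far 72 slope 0.012 mid 114.8
 22.07 deck [64.3 69.7] z 74.3 Fdeck [-10.2 -10.4] Fz 17.4 w 31.2
```

View pics/w6.png

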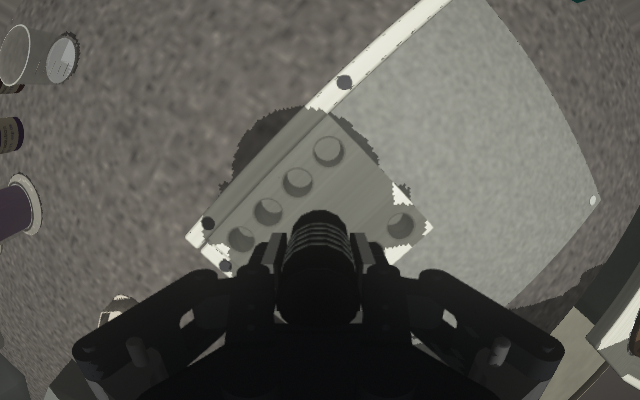

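Run:
```python
from h import *
S();bot.sign_off();print(bot.get_obs()['t'])
```

```text
22.07 deck [64.3 69.7] z 74.3 Fdeck [-10.2 -10.4] Fz 17.4 w 31.2
the job is handed in; nothing more can be done
the job is handed in; nothing more can be done
```

The block is in the corner against both fences. The handle is fully down on its post and still held in the gripper. I handed the job in at about 22 s on the robot's clock.

**What I did:** I gripped the black handle, not the purple look-alike, and pushed it onto the post of the metal block until the rim met the block. I then slid the block by the handle to the side fence, where it squared itself, and along that fence to the far fence.

**Last checks:**
- **Push:** it held steady at about 10 N on each fence, with about 17 N downward.
- **Handle:** the tool height was 74.3 mm, the same as when the handle seated. The grip width was 31 mm.
- **Block:** the top measured flat, with slopes of 0.009 rad or less. The side faces were square to the deck, within 0.002 rad in the scene view and 0.007 rad in the side view, and within 1 mm of their expected places.
- **Bystanders:** the arm's path kept clear of the brown bottle and the jar. I did not measure their positions again at the end.

**Disagreements:**
- The two fixed cameras disagreed by about 4–5 mm on the fence lines.
- The wrist camera's readings of the block's side faces were about 8 mm off the expected places, and I discarded them.
- I therefore judged contact by the steady force on both fences and the positions where the block stopped (about 1.5 mm past nominal in x and y), which fits the handle's 1.25 mm play plus calibration error.

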